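# Show the spice canister's tag to the reader and snap its cap on

### The arm

A 6-joint arm with a two-finger parallel gripper is mounted at the origin on a cart in front of the work surface, level with it; the furniture and walls round the work are solid. World frame = base frame: x ahead of the robot, y to its left, z up, the work surface at z = 0. Lengths are in mm, angles in rad, forces in N, time in s.
With the tool pointing down it reaches from about 250 to 725 mm from the base axis. Payload 9.7 kg.
Tool frame: the origin (TCP) lies midway between the tips of the shut fingers; the grasp point (between the pads) lies 19 mm behind it; x points along the fingers, y is the direction in which the jaws open and shut, and the axes are right-handed (so a half turn about x gives the same grasp; the last joint's range is limited). The gripper opens to 85 mm and grips with 20 to 120 N. Pads are 22 mm wide; open, the fingers measure 114 mm over their backs; the gripper's body (76 mm by 85 mm) begins 54 mm behind the grasp point. The pads swing forward as they close: fully open they stand 13 mm farther back than shut.
Start: joints at [-1.153, 0.087, 0.176, 1.66, 0, 1.571], TCP at [223.16, -502.689, 231.284] pointing down, gripper open.
Joint ranges: [-3.13, 3.13], [-0.85, 1.81], [-1.15, 1.24], [-2.2, 2.28], [-1.44, 1.52], [-3.14, 3.14]. Speed limits (rad/s): [2.22, 2.22, 2.57, 3.14, 3.14, 3.14].

### API

Orientations are given as a unit quaternion [x, y, z, w].
In Python, from plant import env gives the robot as it stands. The module is installed in compiled form; this text tells all that it offers. Calls block until the motion is done:
- env.move_ptp(position, orientation): joint-space move of the TCP to a pose.
- env.movel(position, orientation=None, v=150, guard=None): straight line of the TCP; orientation=None keeps the orientation; v is the mean speed in mm/s. With guard (N) it stops when the force on the tool has changed by that much, and returns True; else False.
- env.goto_joints(angles): joint-space move.
- env.grip(opening, grip_force=None): finger opening in mm; grip_force is the grip in N (None keeps the last); returns when the fingers have stopped.
- env.dwell(seconds).
- env.ik(position, orientation): joint angles nearest the present ones, or None.
- env.camera(name): name is "scene" or "top"; returns the picture (384x512x3 uint8, red, green, blue); there is no depth.
- env.camera_model(name): a dict with "camera_matrix" (3x3 intrinsics, pixels), "pose" (4x4, takes a point from camera to world coordinates). Camera axes: x right, y up, looking along -z (the intrinsics and any distortion apply to the point x, -y, -z); pixel columns grow to the right and rows downward; lengths in mm; the calibration is good to about 2 mm. A picture is of the moment at which its call begins. camera_model takes no time and is no camera call.
A pose or a line that the arm cannot do raises env.IKError and nothing moves.
- env.job_done(): hands the job in, once; it reports no verdict.
Trained networks look in the newest picture that a camera, given by its name, has taken for a name from the list of things; names that differ only in an ending like _2 or _b are one class to them, and where a whole thing is asked for, a point or a joint stands for the part that bears it (a point fixed in the world has none). Each returns a list of dicts, best first, with "p" (0 to 1); they miss things now and then, are a little off and sometimes report something else, mostly with a low value. They report only what shows in the picture. A call takes as long as a camera call. They do not tell look-alikes from the thing itself.
- env.look_for(camera, query): "box" ([left, top, width, height] in pixels, round what is visible of it).
- env.silhouettes(camera, query): "mask" (384x512 bool, what is visible of it) and "box" ([left, top, width, height] in pixels, round what is visible of it).
- env.landmark_of(camera, query): "location" ([row, column] in pixels: a listed point, or the origin of a listed thing).
Readings, each from a call of its own:
- env.get_time(): time.
- env.get_joint_positions(): joint angles.
- env.get_joint_velocities(): joint speeds.
- env.get_effort(): joint torques, N m.
- env.get_tcp_pos(): TCP position.
- env.get_tcp_rot(): TCP orientation.
- env.get_ft_force(): force on the tool from outside, world axes, zero at the start.
- env.get_wrist_torque(): the same for the moment, N m.
- env.get_finger_gap(): finger opening in mm.
Only numpy, scipy, OpenCV 4.12 (cv2) and the standard library are available. Lean on these libraries where they do the work, as an engineer would, in place of code of your own. Each camera call takes 0.05 s, during which the arm holds its last target.

### The job

Check in and close the refilled white spice canister: first turn it on its stand until its blue tag squarely faces the red window of the tag reader, and leave it so; then press the green snap cap down over its neck until it clicks. Do not stop at the click: keep pressing so that the rubber seal stays squeezed, and finish holding it like that, the gripper still on the cap and pushing down with about 8 newtons. Leave the other things on the counter where they are.

Things in the scene. Friction and masses are not known exactly. Their poses are not given: they have to be found in the camera images.
- canister (a joint): turn of the white canister on its fixed stand, rad, about the vertical axis, counter-clockwise from above positive; at 0 the tag faces world +x, at 1.57 world +y; stays where it is left (light friction, 0.06 N m); stops at +-3.14. The canister does not lift off its stand
- tag (a point): centre of the blue tag (about 22 mm wide, 26 mm high, with a small white square in the middle) on the canister's side, 27 mm from the canister's axis; its x axis points out of the tag, z up
- canister_grip (a point): point on the axis of the white canister at the height where its side is well taken from above, 86 mm above the counter; the canister is a cylinder of 54 mm diameter from 16 to 96 mm above the counter (shoulder to 100 mm), on a round aluminium stand foot of 116 mm diameter that is 12 mm high; its x axis points towards the tag
- neck_top (a point): centre of the top of the canister's neck, 126 mm above the counter; a round stud of 29 mm diameter, 26 mm high, top edge tapered to 22 mm; three sprung steel balls stand 4 mm out of it, centred 8.5 mm below the top: the cap needs some 5 to 15 N to pass them, then the force drops (the click). x axis towards the tag, z up
- seal (a joint): squeeze of the black rubber seal ring (40 mm diameter) round the foot of the neck, m: 0 free, 0.004 fully squeezed; a spring of 3 N per mm, so 8 N squeezes it 2.7 mm. Its free top lies 18 mm below the top of the neck; only the cap reaches it
- cap_center (a point): centre of the loose green snap cap: ribbed cylinder, 44 mm diameter, 36 mm high, 50 g, upright, opening down; z up. Opening 32 mm wide with a 3 mm high bead at the lower edge; inside 38 mm wide, 28 mm deep. It meets the neck's balls with this centre about 15 mm above the neck's top; past the click it rests on the free seal with this centre level with the neck's top, up to 4 mm lower when pressed
- reader_window (a point): centre of the red window of the tag reader, a black block 56 mm wide and 56 mm high fixed beside the stand, its window 96 mm from the canister's axis and looking at that axis; its x axis points away from the canister
- mug_b: grey-blue mug, 97 mm high, bystander; origin under its centre
- spice_b: small spice jar with dark lid, 41 mm diameter, 105 mm high, bystander; origin under its centre
- spice_c: small spice jar with dark lid, 41 mm diameter, 105 mm high, bystander; origin under its centre
- tin_half: red food tin, 75 mm diameter, 58 mm high, bystander; origin under its centre
- salt_box: white carton, 45x63x112 mm, bystander; origin under its centre
Mind the look-alikes: they are no part of the job. Of the things like the part that bears cap_center, leave any that is grey; of the rest the smaller one is meant.

How it is judged:
By the outcome, as a careful person would: the job done as asked, in the order asked, and still so for the second after the job is handed in, while the arm keeps its last pose, push and grip.
It also fails if it takes over 54 s, if anything falls off the work surface, if the arm or the gripper's body presses on something with over 40 N, if the wrist force passes 120 N, or if a joint passes its speed limit or range.

## Working session

There is one attempt and no reset: what is moved stays moved. The work goes in short steps, each a Python script; the robot and the scene stay as the last script left them, time stands still between calls to the robot, and variables do not carry over. Pictures are saved under pics/ and viewed, and the job is handed in when it is done.

```bash
ls; mkdir -p pics
python3 - <<'E'
from plant import env
import cv2, numpy as np
print(env.get_time(), env.get_tcp_rot(), env.get_tcp_pos())
for n in ["scene","top"]:
    im=env.camera(n); cv2.imwrite(f"pics/{n}0.png",cv2.resize(im[:,:,::-1],(800,600),interpolation=cv2.INTER_CUBIC))
    cv2.imwrite(f"pics/{n}0raw.png",im[:,:,::-1])
    m=env.camera_model(n); print(n,m)
    for q in ["cap_center","neck_top","tag","canister_grip","reader_window"]:
        try: print(q,[(round(d["p"],2),np.round(d["location"],1).tolist()) for d in env.landmark_of(n,q)])
        except Exception as e: print(q,e)
print(env.get_time())
E
```

```text
pics
0.0 [-0.69162714 -0.14711186  0.69184273 -0.14616308] [ 223.06005241 -502.47892482  230.55362803]
scene {'camera_matrix': array([[386.04080302,   0.        , 256.90991177],
       [  0.        , 386.04080302, 187.23697113],
       [  0.        ,   0.        ,   1.        ]]), 'pose': array([[ 4.98286080e-01,  5.76905048e-01, -6.47218316e-01,
        -2.44677071e+02],
       [-8.66987401e-01,  3.37246993e-01, -3.66875064e-01,
        -4.11165098e+02],
       [ 6.62035482e-03,  7.43938863e-01,  6.68214890e-01,
         9.15759190e+02],
       [ 0.00000000e+00,  0.00000000e+00,  0.00000000e+00,
         1.00000000e+00]])}
cap_center [(0.72, [245.8, 338.8]), (0.6, [256.4, 280.7]), (0.54, [261.2, 316.8])]
neck_top []
tag [(0.56, [209.9, 219.9])]
canister_grip [(0.67, [198.0, 231.5])]
reader_window []
top {'camera_matrix': array([[449.11987879,   0.        , 252.68107246],
       [  0.        , 449.11987879, 192.80883883],
       [  0.        ,   0.        ,   1.        ]]), 'pose': array([[ 1.05727217e-02,  9.94139016e-01, -1.07591050e-01,
         3.94556814e+02],
       [-9.99935778e-01,  1.00720804e-02, -5.19554928e-03,
         2.22352494e+01],
       [-4.08143254e-03,  1.07639072e-01,  9.94181660e-01,
         1.38591704e+03],
       [ 0.00000000e+00,  0.00000000e+00,  0.00000000e+00,
         1.00000000e+00]])}
cap_center [(0.72, [226.4, 335.7]), (0.58, [200.6, 348.3]), (0.55, [241.2, 307.6])]
neck_top [(0.57, [209.0, 231.8])]
tag [(0.59, [218.2, 229.8])]
canister_grip [(0.6, [214.2, 229.5])]
reader_window [(0.61, [212.0, 203.9]), (0.24, [222.2, 226.6])]
0.6
```

View pics/scene0.png

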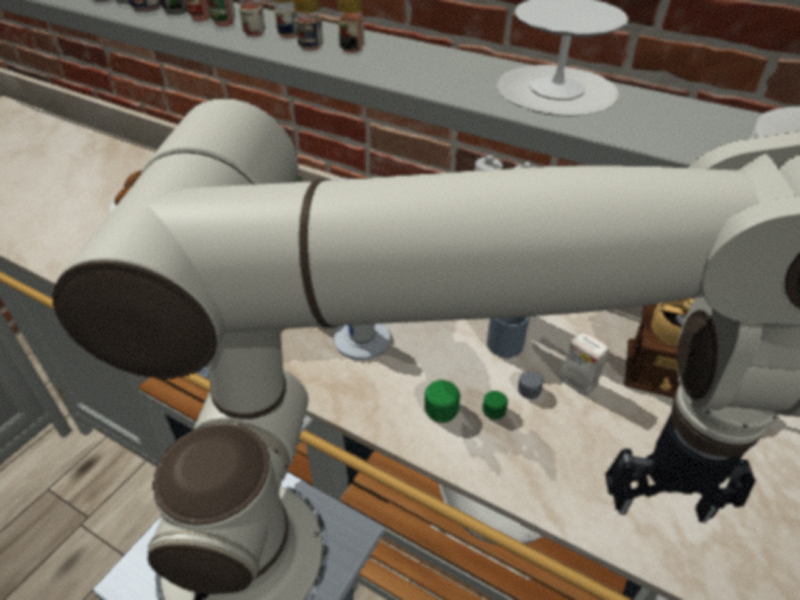

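View pics/top0.png

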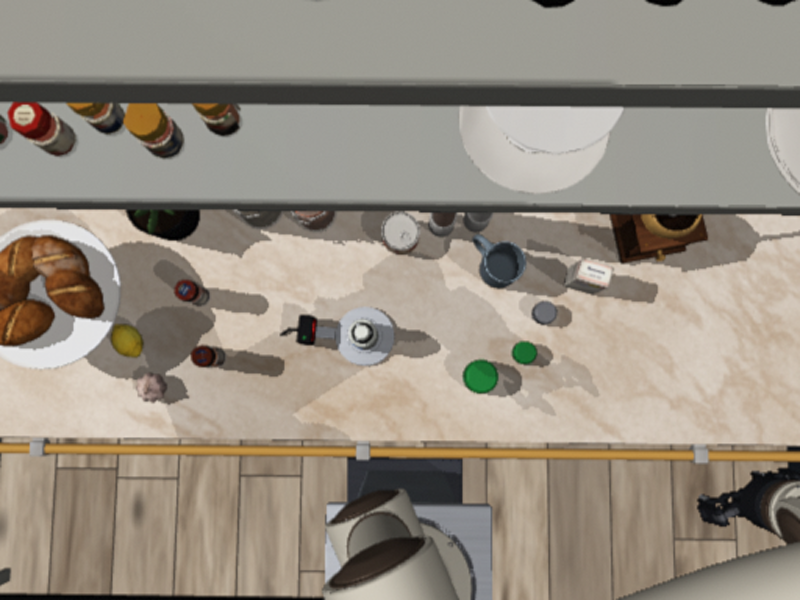

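Run:
```python
import cv2
im=cv2.imread('pics/top0raw.png'); cv2.imwrite('pics/topcrop.png',cv2.resize(im[165:275,170:370],(800,440),interpolation=cv2.INTER_CUBIC))
im=cv2.imread('pics/scene0raw.png'); cv2.imwrite('pics/scenecrop.png',cv2.resize(im[150:290,180:370],(800,590),interpolation=cv2.INTER_CUBIC))
```

```text
(no output)
```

View pics/topcrop.png

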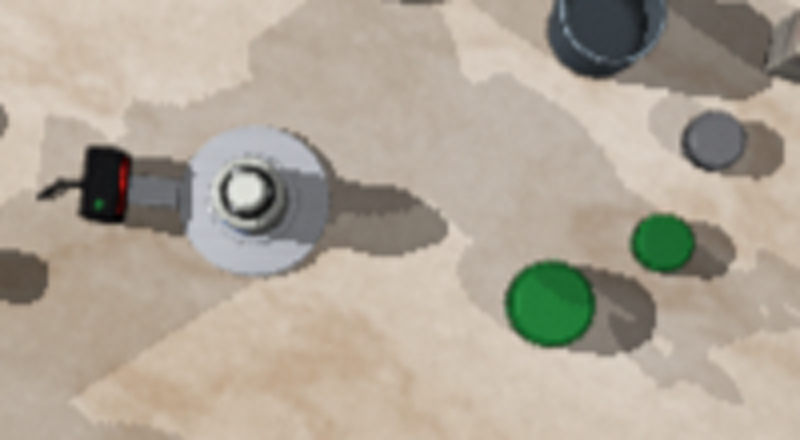

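View pics/scenecrop.png

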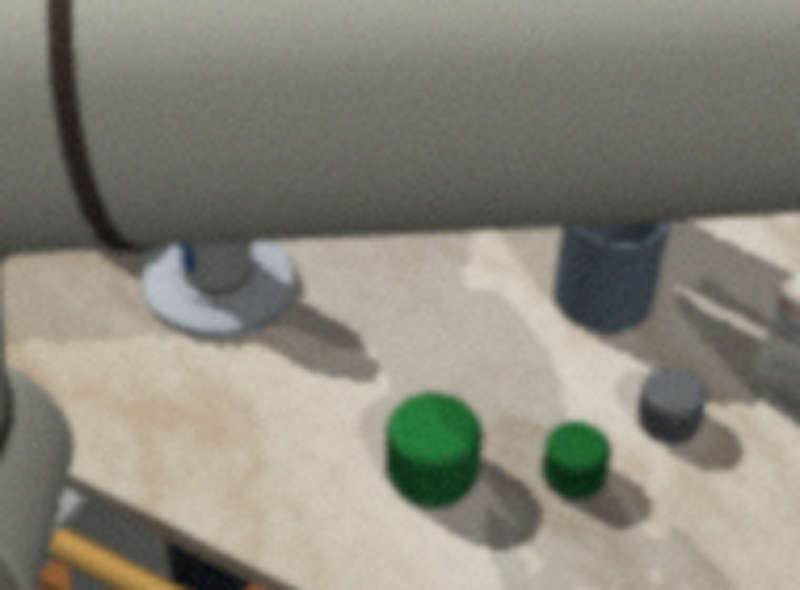

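Candidates for the cap (top camera, raw px): small green (336,226), large green (308,241), grey (348,200). The description excludes the grey one and asks for the smaller of the rest, so it is the green one at (336,226), and the close crop confirms that. The tag shows as a blue sliver on the canister's left in the scene view.

```bash
cat > h.py <<'E'
from plant import env
import cv2, numpy as np
from scipy.spatial.transform import Rotation as R
def ray(n,u,v):
    m=env.camera_model(n);K=m["camera_matrix"];T=m["pose"]
    d=np.array([(u-K[0,2])/K[0,0],-(v-K[1,2])/K[1,1],-1.]);return T[:3,3],T[:3,:3]@d
def atz(n,u,v,z):
    o,d=ray(n,u,v);return o+d*(z-o[2])/d[2]
def proj(n,p):
    m=env.camera_model(n);K=m["camera_matrix"];T=m["pose"]
    c=T[:3,:3].T@(np.asarray(p,float)-T[:3,3]);return K[0,0]*c[0]/-c[2]+K[0,2],K[1,1]*-c[1]/-c[2]+K[1,2]
def down(a):
    # tool x down, tool y (jaw) at world angle a
    x=np.array([0,0,-1.]);y=np.array([np.cos(a),np.sin(a),0]);return R.from_matrix(np.c_[x,y,np.cross(x,y)]).as_quat()
def ell(n,mask):
    c=max(cv2.findContours(mask.astype(np.uint8),cv2.RETR_EXTERNAL,cv2.CHAIN_APPROX_NONE)[0],key=cv2.contourArea)
    return cv2.fitEllipse(c)
def snap(n,name,box=None,w=780):
    im=env.camera(n);o=im[:,:,::-1]
    if box: o=o[box[1]:box[3],box[0]:box[2]]
    s=min(w/o.shape[1],590/o.shape[0]);cv2.imwrite(f'pics/{name}.png',cv2.resize(o,None,fx=s,fy=s,interpolation=cv2.INTER_CUBIC));return im
E
python3 - <<'E'
from h import *
im=cv2.imread('pics/top0raw.png')[:,:,::-1].astype(int)
g=(im[...,1]>im[...,0]+40)&(im[...,1]>im[...,2]+30)
n,l,st,c=cv2.connectedComponentsWithStats(g.astype(np.uint8))
for i in range(1,n):
    if st[i,4]>30: print(st[i],c[i],atz('top',*c[i],36))
im2=cv2.imread('pics/scene0raw.png')[:,:,::-1].astype(int)
g=(im2[...,1]>im2[...,0]+35)&(im2[...,1]>im2[...,2]+20)
n,l,st,c=cv2.connectedComponentsWithStats(g.astype(np.uint8))
for i in range(1,n):
    if st[i,4]>30: print('s',st[i],c[i],atz('scene',*c[i],18))
# neck/stand
print('neck',atz('top',231.5,213,126),'lm',atz('top',231.8,209,126))
print('standc',atz('top',234,214.5,12))
r=(im[...,0]>im[...,1]+60)&(im[...,0]>90); r[:, :190]=0;r[:,215:]=0;r[:195]=0;r[225:]=0
ys,xs=np.nonzero(r);print('win',xs.mean(),ys.mean(),len(xs),atz('top',xs.mean(),ys.mean(),45))
b=(im2[...,2]>im2[...,0]+40)&(im2[...,2]>im2[...,1]+30);b[:180]=0
ys,xs=np.nonzero(b);print(list(zip(xs,ys))[:20])
print(env.get_tcp_rot(), down(0),R.from_quat(env.get_tcp_rot()).as_matrix())
E
```

```text
[328 219  15  14 162] [335.30864198 225.35185185] [ 445.04258812 -219.4134546    36.        ]
[297 231  21  20 347] [307.11815562 240.5389049 ] [ 398.87814306 -134.84621196   36.        ]
s [272 243  21  26 427] [282.4941452  255.23185012] [ 405.62780854 -130.17881683   18.        ]
s [310 250  14  14 145] [316.27586207 256.17241379] [ 451.97801269 -216.66900349   18.        ]
neck [473.26627801  87.70290706 126.        ] lm [484.52982393  87.03555464 126.        ]
standc [475.87076133  85.89961733  12.        ]
win 200.0 209.5 6 [487.83679888 186.35447048  45.        ]
[]
[ 0.69174304  0.14663152 -0.69173441  0.14660921] [ 0.5  0.5 -0.5  0.5] [[ 5.39784508e-06  4.05691933e-01 -9.14009877e-01]
 [ 3.34001269e-05 -9.14009877e-01 -4.05691932e-01]
 [-9.99999999e-01 -2.83381836e-05 -1.84838457e-05]]
```

Run:
```python
from h import *
q=np.array(env.get_joint_positions());q[0]=1.0;q[5]=1.571
env.goto_joints(q);print(env.get_time(),env.get_tcp_pos())
box=(160,110,360,270)
im=snap('scene','s1',box);cv2.imwrite('pics/s1raw.png',im[:,:,::-1])
im=snap('top','t1',(170,165,290,255));cv2.imwrite('pics/t1raw.png',im[:,:,::-1])
for n in ["scene","top"]:
    for qn in ["cap_center","neck_top","tag","canister_grip","reader_window"]:
        print(n,qn,[(round(d["p"],2),np.round(d["location"],1).tolist()) for d in env.landmark_of(n,qn)])
print(env.get_time())
```

```text
3.975 [297.69571358 462.4572401  231.26812588]
scene cap_center [(0.78, [262.7, 316.6]), (0.65, [244.9, 338.6]), (0.63, [254.8, 277.0])]
scene neck_top [(0.97, [186.9, 229.2])]
scene tag [(0.67, [208.5, 223.0])]
scene canister_grip [(0.88, [199.7, 229.0])]
scene reader_window [(0.54, [207.9, 223.4]), (0.53, [193.2, 208.9])]
top cap_center [(0.56, [242.7, 307.3]), (0.5, [228.6, 336.1]), (0.49, [202.4, 349.7])]
top neck_top [(0.71, [152.0, 256.9]), (0.68, [210.3, 233.9])]
top tag [(0.51, [219.8, 230.0])]
top canister_grip [(0.71, [215.8, 233.5])]
top reader_window [(0.86, [211.9, 206.7]), (0.59, [180.7, 373.4])]
4.575
```

View pics/s1.png

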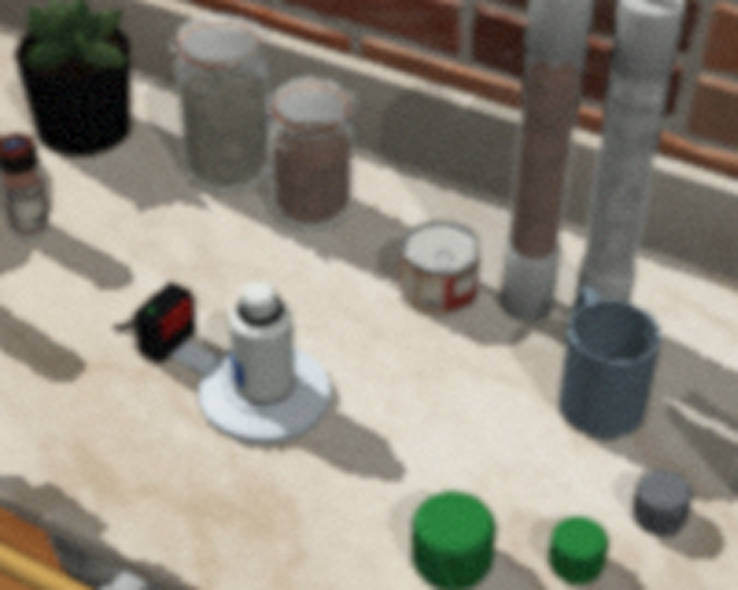

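View pics/t1.png

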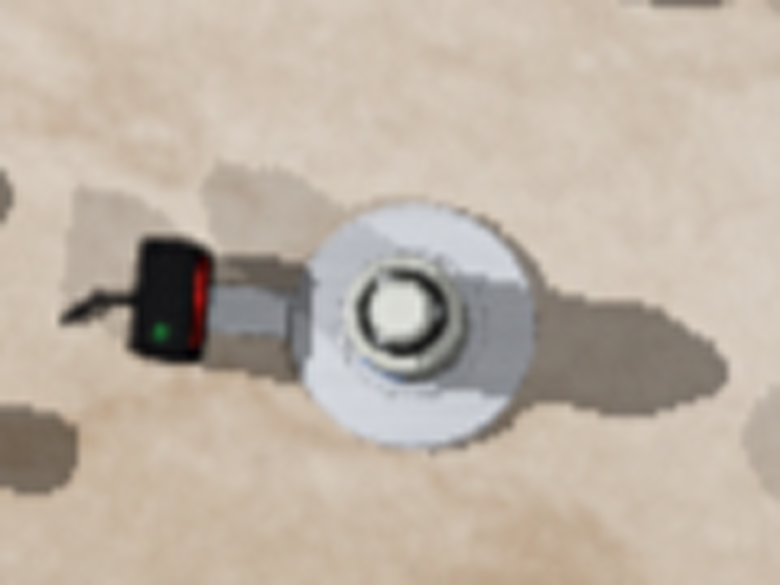

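The scene crop shows the canister at about (262,345), with its tag at the lower left (239,370), and the reader at (165,320). I'll measure these more precisely.

```bash
cat > meas.py <<'E'
from h import *
def avg(n,k=6): return np.mean([env.camera(n).astype(float) for _ in range(k)],0)
E
python3 - <<'E'
from meas import *
t=avg('top',4);s=avg('scene',6);np.save('t1.npy',t);np.save('s1.npy',s)
E
python3 - <<'E'
from h import *
t=np.load('t1.npy');s=np.load('s1.npy')
def wc(w): ys,xs=np.mgrid[:384,:512];return (w*xs).sum()/w.sum(),(w*ys).sum()/w.sum(),w.sum()
w=np.clip(t[...,0]-t[...,1]-40,0,None);m=np.zeros_like(w);m[195:228,190:212]=1;u,v,ss=wc(w*m)
print('red top',u,v,ss,[atz('top',u,v,z)[:2] for z in (30,45,60)])
w=np.clip(s[...,0]-s[...,1]-40,0,None);m=np.zeros_like(w);m[180:215,195:216]=1;u,v,ss=wc(w*m)
print('red scene',u,v,ss,[atz('scene',u,v,z) for z in (30,45,60)])
w=np.clip(s[...,2]-s[...,0]-25,0,None);m=np.zeros_like(w);m[190:225,215:245]=1;w=w*m;u,v,ss=wc(w)
print('blue scene',u,v,ss);print(np.round(w[200:220,218:232]).astype(int))
# triangulate red
def tri(a,b):
    A=[];B=[]
    for n,u,v in(a,b):
        o,d=ray(n,u,v);d/=np.linalg.norm(d);P=np.eye(3)-np.outer(d,d);A.append(P);B.append(P@o)
    return np.linalg.lstsq(np.vstack(A),np.hstack(B),rcond=None)[0]
print('neck tri',tri(('top',231.5,213),('scene',160+260*200/738,110+300/3.69)))
# green
for n,im,z,th in(('top',t,36,40),('scene',s,18,35)):
    g=((im[...,1]-im[...,0]>th)&(im[...,1]-im[...,2]>20)).astype(np.uint8)
    k,l,st,c=cv2.connectedComponentsWithStats(g)
    for i in range(1,k):
        if st[i,4]>60: print(n,st[i],atz(n,*c[i],z))
cv2.imwrite('pics/t2.png',cv2.resize(t[190:240,185:260,::-1].astype(np.uint8),(780,520),interpolation=cv2.INTER_NEAREST))
cv2.imwrite('pics/s2.png',cv2.resize(s[180:232,195:260,::-1].astype(np.uint8),(650,520),interpolation=cv2.INTER_NEAREST))
E
```

```text
red top 200.2344827586207 209.9743842364532 761.25 [array([487.44990633, 187.44723131]), array([486.422265  , 185.61955332]), array([485.39462367, 183.79187532])]
red scene 207.56325773784056 195.521323634289 1168.5 [array([493.82853382, 197.15737053,  30.        ]), array([481.32221811, 186.85565746,  45.        ]), array([468.8159024 , 176.55394438,  60.        ])]
blue scene 223.86989619377164 210.25674740484428 240.83333333333331
[[ 0  0  0  0  0  0  0  0  0  0  0  0  0  0]
 [ 0  0  0  0  0  0  0  0  0  0  0  0  0  0]
 [ 0  0  0  0  0  0  0  0  0  0  0  0  0  0]
 [ 0  0  0  0  0  0  0  0  0  0  0  0  0  0]
 [ 0  0  0  0  0  0  0  0  0  0  0  0  0  0]
 [ 0  0  0  0  0  0  0  0  0  0  0  0  0  0]
 [ 0  0  0  0  0  0  0  0  0  0  0  0  0  0]
 [ 0  0  0  0  9 12  0  0  0  0  0  0  0  0]
 [ 0  0  0  0  6 19  6  0  0  0  0  0  0  0]
 [ 0  0  0  0  0 12 17  3  0  0  0  0  0  0]
 [ 0  0  0  0  0  6 19 11  0  0  0  0  0  0]
 [ 0  0  0  0  0 10 24 15  0  0  0  0  0  0]
 [ 0  0  0  0  0  7 22 20  0  0  0  0  0  0]
 [ 0  0  0  0  0  0  9 14  0  0  0  0  0  0]
 [ 0  0  0  0  0  0  0  0  0  0  0  0  0  0]
 [ 0  0  0  0  0  0  0  0  0  0  0  0  0  0]
 [ 0  0  0  0  0  0  0  0  0  0  0  0  0  0]
 [ 0  0  0  0  0  0  0  0  0  0  0  0  0  0]
 [ 0  0  0  0  0  0  0  0  0  0  0  0  0  0]
 [ 0  0  0  0  0  0  0  0  0  0  0  0  0  0]]
neck tri [473.68967895  88.60051173 115.41123571]
top [328 219  15  14 164] [ 445.20354763 -219.62280199   36.        ]
top [297 231  21  20 348] [ 398.90925124 -134.93107214   36.        ]
scene [272 243  22  27 454] [ 404.73774105 -130.71739591   18.        ]
scene [310 250  15  18 202] [ 446.1523672  -219.60792232   18.        ]
```

View pics/t2.png

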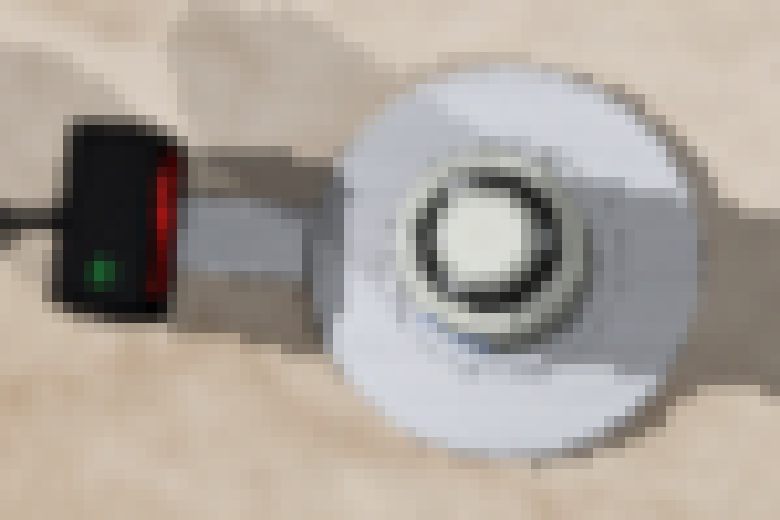

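View pics/s2.png

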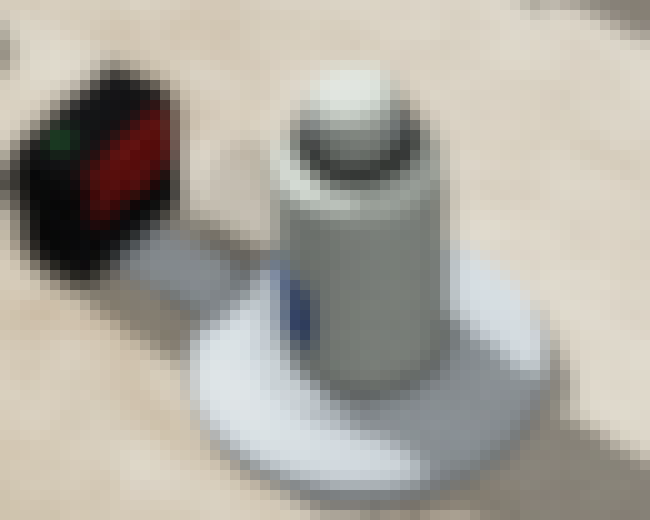

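```bash
cat > ov.py <<'E'
from h import *
import sys
t=np.load('t1.npy');s=np.load('s1.npy')
def pose(ax,raz,taz,tz,rz,name):
    for n,im,(x0,y0,x1,y1) in(('top',t,(185,190,260,240)),('scene',s,(195,175,260,232))):
        k=10;o=cv2.resize(im[y0:y1,x0:x1,::-1].astype(np.uint8),None,fx=k,fy=k,interpolation=cv2.INTER_CUBIC)
        def pt(p): u,v=proj(n,p);return [(u+.5-x0)*k,(v+.5-y0)*k]
        def pl(ps,c): cv2.polylines(o,[np.int32([pt(p) for p in ps])],False,c,1)
        a=np.linspace(0,2*np.pi,60)
        for r,z,c in((58,12,(0,255,255)),(27,16,(255,0,255)),(27,96,(255,0,255)),(20,108,(255,255,0)),(11,126,(0,255,0))):
            pl([[ax[0]+r*np.cos(b),ax[1]+r*np.sin(b),z] for b in a],c)
        d=np.array([np.cos(raz),np.sin(raz)]);l=np.array([-d[1],d[0]])
        W=[np.r_[ax+96*d+sx*l,z] for sx,z in((-28,0),(28,0),(28,56),(-28,56),(-28,0))];pl(W,(0,128,255))
        pl([np.r_[ax+50*d,12],np.r_[ax+96*d,12]],(0,128,255))
        h=11/27
        T=[np.r_[ax+27*np.array([np.cos(b),np.sin(b)]),z] for b,z in [(taz+x*h,tz-13) for x in(-1,-.5,0,.5,1)]+[(taz+x*h,tz+13) for x in(1,.5,0,-.5,-1)]];pl(T+T[:1],(0,0,255))
        cv2.imwrite(f'pics/{name}_{n}.png',o)
E
python3 - <<'E'
from ov import *
print(atz('top',231.3,212.3,126),atz('top',233.25,214.8,12))
a=np.array([474.7,87.8]);r=np.array([486,185.8])-a
print(np.degrees(np.arctan2(r[1],r[0])),np.hypot(*r))
pose(a,np.arctan2(r[1],r[0]),np.radians(160),50,30,'ov1')
E
```

```text
[475.22852818  88.29560739 126.        ] [474.92816799  88.18208531  12.        ]
83.42249360961911 98.6493284315712
```

View pics/ov1_top.png

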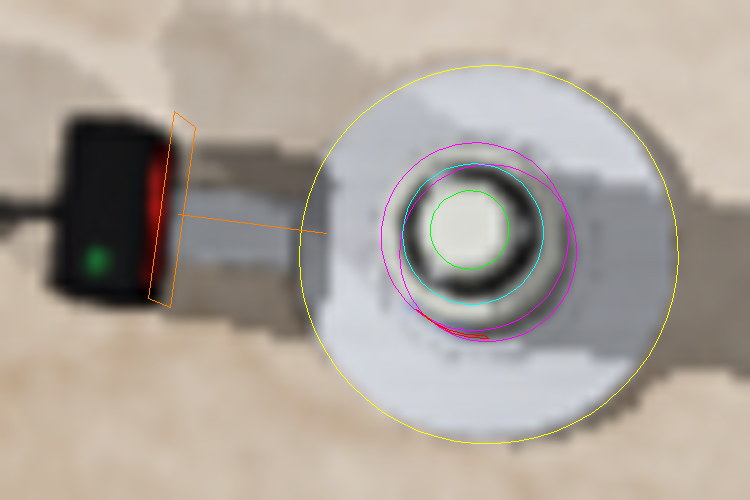

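View pics/ov1_scene.png

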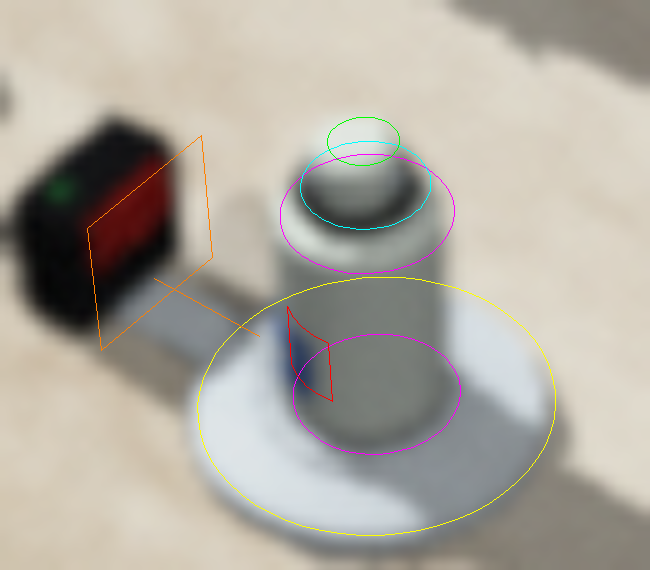

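```bash
cat > fit.py <<'E'
from h import *
from scipy.optimize import minimize
t=np.load('t1.npy');s=np.load('s1.npy')
def grad(im):
    g=cv2.GaussianBlur(im.astype(np.float32),(0,0),0.8);gx=cv2.Sobel(g,cv2.CV_32F,1,0);gy=cv2.Sobel(g,cv2.CV_32F,0,1)
    return np.minimum(np.sqrt((gx**2+gy**2).sum(2)),250)
G={'top':grad(t),'scene':grad(s)}
def samp(n,P,off):
    uv=np.array([proj(n,p) for p in P])+off
    return cv2.remap(G[n],uv[:,:1].astype(np.float32),uv[:,1:].astype(np.float32),cv2.INTER_CUBIC).mean()
a=np.linspace(0,2*np.pi,72,endpoint=False)
ax=np.array([474.7,87.8])
cir=lambda r,z:[[ax[0]+r*np.cos(b),ax[1]+r*np.sin(b),z] for b in a]
for n in('top','scene'):
    for nm,cs in(('stand',[cir(58,12)]),('ring',[cir(20,108)]),('body',[cir(27,96)]),('tip',[cir(11,126)]),('all',[cir(58,12),cir(20,108)])):
        best=max((sum(samp(n,c,np.array([du,dv])) for c in cs),du,dv) for du in np.arange(-3,3.1,.25) for dv in np.arange(-3,3.1,.25))
        print(n,nm,best)
E
python3 fit.py
```

```text
Traceback (most recent call last):
  File "fit.py", line 16, in <module>
    best=max((sum(samp(n,c,np.array([du,dv])) for c in cs),du,dv) for du in np.arange(-3,3.1,.25) for dv in np.arange(-3,3.1,.25))
  File "fit.py", line 16, in <genexpr>
    best=max((sum(samp(n,c,np.array([du,dv])) for c in cs),du,dv) for du in np.arange(-3,3.1,.25) for dv in np.arange(-3,3.1,.25))
              ~~~^^^^^^^^^^^^^^^^^^^^^^^^^^^^^^^^^^^^^^^^^
  File "fit.py", line 16, in <genexpr>
    best=max((sum(samp(n,c,np.array([du,dv])) for c in cs),du,dv) for du in np.arange(-3,3.1,.25) for dv in np.arange(-3,3.1,.25))
                  ~~~~^^^^^^^^^^^^^^^^^^^^^^^
  File "fit.py", line 9, in samp
    uv=np.array([proj(n,p) for p in P])+off
                 ~~~~^^^^^
  File "h.py", line 10, in proj
    m=env.camera_model(n);K=m["camera_matrix"];T=m["pose"]
ValueError: time passes only in moves, steps and waits
```

```bash
sed -i 's/env.camera_model(n)/cm(n)/' h.py; sed -i '3a import functools\n@functools.lru_cache(None)\ndef cm(n): return env.camera_model(n)' h.py; time python3 fit.py; python3 -c "
from h import *;print(env.get_time())"
```

```text
top stand (np.float32(158.46036), np.float64(-0.75), np.float64(-0.25))
top ring (np.float32(254.21869), np.float64(-0.5), np.float64(-0.5))
top body (np.float32(206.08472), np.float64(1.0), np.float64(1.25))
top tip (np.float32(255.4073), np.float64(-0.75), np.float64(-0.75))
top all (np.float32(411.82123), np.float64(-0.5), np.float64(-0.25))
scene stand (np.float32(168.32153), np.float64(-1.0), np.float64(-0.5))
scene ring (np.float32(255.54744), np.float64(-1.0), np.float64(1.5))
scene body (np.float32(216.78192), np.float64(-0.25), np.float64(0.25))
scene tip (np.float32(248.0151), np.float64(3.0), np.float64(2.75))
scene all (np.float32(401.86496), np.float64(0.5), np.float64(0.75))
5.075
real	0m5.079s
user	0m5.568s
sys	0m0.125s
```

Run:
```python
from h import *
ax=[474.7,87.8]
for n,o in(('scene',(-1,-.5)),('scene',(-.5,0)),('top',(-.6,-.4))):
    u,v=proj(n,[*ax,12]);print(n,o,atz(n,u+o[0],v+o[1],12))
def tri(a,b):
    A=[];B=[]
    for n,u,v in(a,b):
        o,d=ray(n,u,v);d/=np.linalg.norm(d);P=np.eye(3)-np.outer(d,d);A.append(P);B.append(P@o)
    return np.linalg.lstsq(np.vstack(A),np.hstack(B),rcond=None)[0]
for z in (25,28,32):print(z)
p=tri(('top',200.23,209.97),('scene',207.56,195.52));print('red tri',p)
for ax in([474.7,87.8],[475.5,89.3],[474.5,90]):
    r=p[:2]-ax;print(np.degrees(np.arctan2(r[1],r[0])),np.hypot(*r))
# blue model fit
s=np.load('s1.npy')
w=np.clip(s[...,2]-s[...,0]-5,0,None);m=np.zeros_like(w);m[203:217,220:228]=1;w=w*m
ys,xs=np.mgrid[:384,:512];c=np.array([(w*xs).sum(),(w*ys).sum()])/w.sum();print('blue c',c,w.sum(),np.round(w[203:217,219:229]))
cam=cm('scene')['pose'][:3,3]
for ax in([474.7,87.8],[474.5,90]):
  for off in ((0,0),(-.5,-.5)):
    for tz in (45,50,56):
      row=[]
      for az in range(140,181,5):
        pts=[]
        for b in np.radians(az)+np.linspace(-11,11,45)/27:
            nrm=np.array([np.cos(b),np.sin(b),0]);
            for z in np.linspace(-13,13,9):
                p=np.r_[ax,tz+z]+27*nrm;d=cam-p;d/=np.linalg.norm(d);f=d@nrm
                if f>0:pts.append([*(np.array(proj('scene',p))+off),f])
        pts=np.array(pts);cc=(pts[:,:2]*pts[:,2:]).sum(0)/pts[:,2].sum();row.append((az,np.round(cc,1).tolist(),round(pts[:,2].mean()*len(pts)/405*22*26*.34**2)))
      print(ax,off,tz,row)
```

```text
scene (-1, -0.5) [474.96308871  91.81991072  12.        ]
scene (-0.5, 0) [473.88308516  89.20057767  12.        ]
top (-0.6, -0.4) [475.90616773  89.65582563  12.        ]
25
28
32
red tri [485.50355329 187.71420391  41.30051174]
83.8286812063509 100.49659152124421
84.19596458750368 98.92131524794193
83.57501460051458 98.3318047809755
blue c [223.23010354 210.55277391] 1078.5 [[ 0.  0.  0.  0.  0.  0.  0.  0.  0.  0.]
 [ 0.  0.  0.  0.  0.  0.  0.  0.  0.  0.]
 [ 0.  0.  0.  6.  6.  0.  0.  0.  0.  0.]
 [ 0.  0.  5. 20. 16.  1.  0.  0.  0.  0.]
 [ 0.  4. 11. 29. 32. 11.  0.  0.  0.  0.]
 [ 0.  6. 10. 26. 39. 26.  9.  0.  0.  0.]
 [ 0.  6.  9. 18. 32. 37. 23.  5.  0.  0.]
 [ 0.  8.  9. 14. 26. 39. 31. 10.  0.  0.]
 [ 0.  8.  9. 17. 30. 44. 35. 11.  0.  0.]
 [ 0.  8.  8. 15. 27. 42. 40. 12.  0.  0.]
 [ 0.  7.  8. 10. 15. 29. 34. 13.  0.  0.]
 [ 0.  8.  9.  7.  6. 13. 18.  8.  0.  0.]
 [ 0.  8.  7.  7.  6.  3.  4.  0.  0.  0.]
 [ 0.  7.  7.  7.  6.  4.  0.  0.  0.  0.]]
[474.7, 87.8] (0, 0) 45 [(140, [224.4, 210.5], 12), (145, [224.7, 210.8], 15), (150, [225.0, 211.1], 18), (155, [225.
[... 2422 characters left out ...]
 [224.2, 210.6], 22), (160, [224.5, 210.9], 25), (165, [225.0, 211.2], 28), (170, [225.4, 211.5], 31), (175, [226.0, 211.7], 34), (180, [226.5, 212.0], 36)]
[474.5, 90] (-0.5, -0.5) 50 [(140, [223.2, 208.7], 12), (145, [223.5, 209.0], 15), (150, [223.8, 209.2], 18), (155, [224.1, 209.5], 22), (160, [224.5, 209.8], 25), (165, [224.9, 210.1], 28), (170, [225.4, 210.4], 31), (175, [225.9, 210.6], 34), (180, [226.4, 210.9], 37)]
[474.5, 90] (-0.5, -0.5) 56 [(140, [223.1, 207.4], 12), (145, [223.4, 207.6], 15), (150, [223.7, 207.9], 18), (155, [224.0, 208.2], 22), (160, [224.4, 208.5], 25), (165, [224.8, 208.7], 28), (170, [225.3, 209.0], 31), (175, [225.8, 209.3], 34), (180, [226.4, 209.5], 37)]
```

Run:
```python
from h import *
for d in range(-180,181,30):
    q=env.ik([475,89,72],down(np.radians(d)));print(d,None if q is None else np.round(q,2))
```

```text
-180 [ 0.19 -0.07 -0.29  1.35  0.   -1.39]
-150 [ 0.19 -0.07 -0.29  1.35  0.   -1.91]
-120 [ 0.19 -0.07 -0.29  1.35  0.   -2.43]
-90 [ 0.19 -0.07 -0.29  1.35  0.   -2.96]
-60 [ 0.19 -0.07 -0.29  1.35  0.    2.8 ]
-30 [ 0.19 -0.07 -0.29  1.35  0.    2.28]
0 [ 0.19 -0.07 -0.29  1.35  0.    1.76]
30 [ 0.19 -0.07 -0.29  1.35  0.    1.23]
60 [ 0.19 -0.07 -0.29  1.35  0.    0.71]
90 [ 0.19 -0.07 -0.29  1.35  0.    0.19]
120 [ 0.19 -0.07 -0.29  1.35  0.   -0.34]
150 [ 0.19 -0.07 -0.29  1.35  0.   -0.86]
180 [ 0.19 -0.07 -0.29  1.35  0.   -1.39]
```

Run:
```python
from h import *
q=down(np.pi/2);A=[475,89]
env.move_ptp([*A,200],q);print(env.get_time())
print(env.movel([*A,64],q,v=120,guard=8),env.get_tcp_pos(),env.get_ft_force())
print('gap',env.get_finger_gap())
f0=env.get_ft_force();env.grip(50,25);env.dwell(.2)
print('gap',env.get_finger_gap(),env.get_ft_force()-f0,env.get_wrist_torque(),env.get_tcp_pos(),env.get_joint_positions(),env.get_time())
```

```text
6.6083
False [475.4734786   89.11755475  64.80717511] [0.16061531 0.41195192 0.86578118]
gap 85.77036609061365
gap 52.596289219817905 [-1.96031091  0.70706801  4.8733527 ] [0.43548303 0.27339599 0.0070923 ] [475.28888991  89.2448101   64.61884625] [ 1.85344909e-01 -7.11929880e-02 -3.05074172e-01  1.33589880e+00
  4.47084856e-04  1.85261779e-01] 8.5
```

Run:
```python
from h import *
q=np.array(env.get_joint_positions());j0=q[5]
qc=np.array(env.ik([475,89,64],down(np.pi/2)));
for i in range(1,7):
    q=qc.copy();q[5]=qc[5]-np.radians(3*i);env.goto_joints(q)
    t=env.get_wrist_torque();f=env.get_ft_force();print(3*i,np.round(t,2),np.round(f,1),round(env.get_finger_gap(),1),round(env.get_time(),2))
    if abs(t[2])>.3:break
```

```text
3 [0.45 0.32 0.07] [-2.3  2.1  5.4] 52.7 8.75
6 [0.53 0.31 0.06] [-1.5  2.4  5.7] 53.3 9.0
9 [0.61 0.3  0.06] [-1.8  2.8  4.8] 52.8 9.25
12 [0.65 0.32 0.1 ] [-1.7  2.9  5.5] 52.8 9.5
15 [0.71 0.32 0.08] [-1.7  3.7  5. ] 52.9 9.75
18 [0.85 0.36 0.07] [-1.6  4.   5. ] 52.5 10.0
```

Run:
```python
from meas import *
s=avg('scene',6);np.save('s3.npy',s)
cv2.imwrite('pics/s3.png',cv2.resize(s[170:232,190:260,::-1].astype(np.uint8),(665,589),interpolation=cv2.INTER_CUBIC))
w=np.clip(s[...,2]-s[...,0]-5,0,None);print(np.round(w[201:219,217:237]).astype(int))
```

```text
[[ 0  0  0  0  0  0  0  0  0  0  0  0  0  0  0  0  0  0  0  0]
 [ 0  0  0  0  0  0  0  0  0  0  0  0  0  0  0  0  0  0  0  0]
 [ 0  0  0  0  0  0  0  0  0  0  0  0  0  0  0  0  0  0  0  0]
 [ 0  0  0  0  0  0  0  0  0  0  0  0  0  0  0  0  0  0  0  0]
 [ 0  0  0  0  0  0  0  0  0  0  0  0  0  0  0  0  0  0  0  0]
 [ 0  0  0  0  4 14 11  1  0  0  0  0  0  0  0  0  0  0  0  0]
 [ 5  2  2  2 11 28 31 12  0  0  0  0  0  0  0  0  0  0  0  0]
 [ 5  4  6  6 11 26 40 30 13  3  0  0  0  0  0  0  0  0  0  0]
 [ 5  6  5  7 10 23 40 46 34 20  7  0  0  0  0  0  0  0  0  0]
 [ 6  7  7  6  9 18 35 48 50 44 27  7  0  0  0  0  0  0  0  0]
 [ 6  7  6  7  8 17 32 40 44 56 45 15  0  0  0  0  0  0  0  0]
 [ 7  4  3  5  8 13 24 32 40 57 49 16  0  0  0  0  0  0  0  0]
 [ 2  3  3  5  7  9 13 26 45 60 48 17  0  0  0  0  0  0  0  0]
 [ 3  3  3  6  7  6  7 12 32 49 46 19  1  0  0  0  0  0  0  0]
 [ 3  3  2  6  7  7  6  4 12 25 30 18  2  0  0  0  0  0  0  0]
 [ 2  3  2  3  5  6  6  4  1  4  8  7  0  0  0  0  0  0  0  0]
 [ 2  3  2  3  4  6  8  6  4  0  0  0  0  0  0  0  0  0  0  0]
 [ 2  3  2  3  4  6  6  7  6  5  1  0  0  0  0  0  0  0  0  1]]
```

View pics/s3.png

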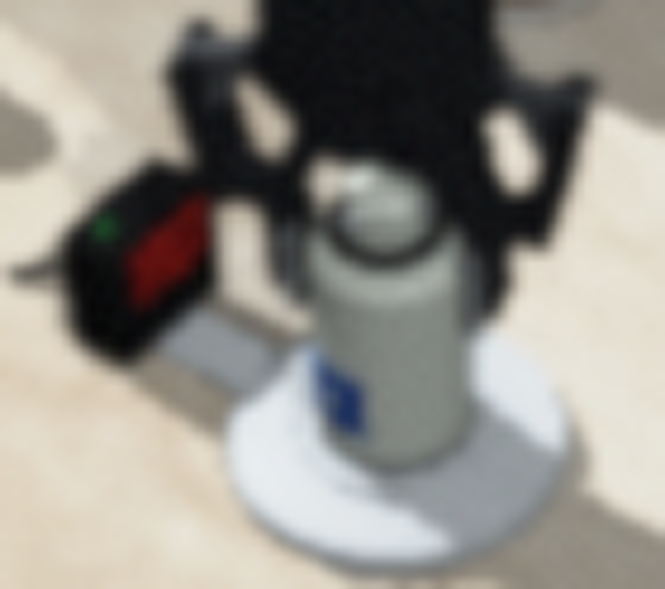

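Run:
```python
from h import *
qc=np.array(env.ik([475,89,64],down(np.pi/2)));
for d in np.arange(19,36,1.):
    q=qc.copy();q[5]=qc[5]-np.radians(d);env.goto_joints(q)
    t=env.get_wrist_torque();print(d,np.round(t,2),round(env.get_time(),2),round(np.degrees(qc[5]-env.get_joint_positions()[5]),2))
    if t[2]>.25:break
```

```text
19.0 [0.86 0.34 0.08] 10.55 19.01
20.0 [0.79 0.34 0.06] 10.8 20.01
21.0 [0.86 0.4  0.1 ] 11.05 21.01
22.0 [0.87 0.39 0.04] 11.3 22.01
23.0 [0.84 0.41 0.1 ] 11.55 23.01
24.0 [0.91 0.41 0.06] 11.8 24.01
25.0 [0.89 0.38 0.08] 12.05 25.01
26.0 [0.94 0.41 0.08] 12.3 26.01
27.0 [0.94 0.41 0.13] 12.55 27.01
28.0 [1.01 0.47 0.09] 12.8 28.01
29.0 [0.99 0.43 0.05] 13.05 29.01
30.0 [1.04 0.44 0.01] 13.3 30.01
31.0 [1.   0.5  0.03] 13.55 31.01
32.0 [ 1.19  0.44 -0.33] 13.8 31.98
33.0 [ 1.46  0.03 -0.5 ] 14.05 32.96
34.0 [ 1.64 -0.09 -0.53] 14.3 33.96
35.0 [ 1.74 -0.1  -0.87] 14.55 34.93
```

Run:
```python
from meas import *
qc=np.array(env.ik([475,89,64],down(np.pi/2)));
for d in [34.,33,32,31,30,28,18]:
    q=qc.copy();q[5]=qc[5]-np.radians(d);env.goto_joints(q)
    t=env.get_wrist_torque();print(d,np.round(t,2),round(env.get_time(),2),round(np.degrees(qc[5]-env.get_joint_positions()[5]),2))
s=avg('scene',6);np.save('s4.npy',s)
s3=np.load('s3.npy')
for s in(s3,s):
    w=np.clip(s[...,2]-s[...,0]-10,0,None);m=np.zeros_like(w);m[204:217,220:232]=1;w=w*m
    ys,xs=np.mgrid[:384,:512];print((w*xs).sum()/w.sum(),(w*ys).sum()/w.sum(),w.sum())
```

```text
34.0 [ 1.55 -0.12 -0.06] 14.8 33.99
33 [ 1.61 -0.18 -0.12] 15.05 32.99
32 [ 1.51 -0.19 -0.06] 15.3 31.99
31 [ 1.5  -0.19 -0.08] 15.55 30.99
30 [ 1.42 -0.23 -0.11] 15.8 29.99
28 [ 1.39 -0.25 -0.06] 16.05 27.98
18 [ 1.   -0.38 -0.1 ] 16.34 17.95
224.85771243458763 211.14639920259157 1337.6666666666667
224.66353335050215 211.00643832088585 1294.3333333333335
```

Run:
```python
from h import *
t=np.load('t1.npy')
w=np.clip(90-t.max(2),0,60);w=np.where((t[...,0]>t[...,1]+40),60,w);m=np.zeros_like(w);m[199:222,188.__int__():203]=1;w*=m
w[:, :190]*=0  # cable
ys,xs=np.mgrid[:384,:512];u,v=(w*xs).sum()/w.sum(),(w*ys).sum()/w.sum()
print(u,v,np.round(w[199:222,188:203]).astype(int))
for z in(50,60,70):
    p=atz('top',u,v,z)[:2]-[475.9,89.6];print(z,p,np.degrees(np.arctan2(p[1],p[0])))
# bar edges at columns
for c in (204,206,208,210,212):
    col=t[198:228,c];print(c,np.round(col.sum(1)/3).astype(int))
```

```text
File "<stdin>", line 3
    w=np.clip(90-t.max(2),0,60);w=np.where((t[...,0]>t[...,1]+40),60,w);m=np.zeros_like(w);m[199:222,188.__int__():203]=1;w*=m
                                                                                                        ^
SyntaxError: invalid decimal literal
```

Run:
```python
from h import *
t=np.load('t1.npy')
w=np.clip(90-t.max(2),0,60);w=np.where((t[...,0]>t[...,1]+40),60,w);m=np.zeros_like(w);m[199:222,190:203]=1;w*=m
ys,xs=np.mgrid[:384,:512];u,v=(w*xs).sum()/w.sum(),(w*ys).sum()/w.sum()
print(u,v);print(np.round(w[199:222,188:203]).astype(int))
for z in(50,60,70):
    p=atz('top',u,v,z)[:2]-[475.9,89.6];print(z,p,np.degrees(np.arctan2(p[1],p[0])))
for c in (204,206,208,210,212):
    col=t[202:226,c];print(c,np.round(col.sum(1)/3).astype(int))
```

```text
195.9712754841148 210.7801863091665
[[ 0  0  0  0  0  0  0  0  0  0  0  0  0  0  0]
 [ 0  0  0  0  0  0  0  0  0  0  0  0  0  0  0]
 [ 0  0  0  0  0  0  0  0  0  0  0  0  0  0  0]
 [ 0  0  0  0 40 60 60 54 53 53 34  8  0  0  0]
 [ 0  0  0  0 60 60 60 60 60 60 60 60 60 12  0]
 [ 0  0  0  2 60 60 60 60 60 60 60 60 60 49 17]
 [ 0  0  0 16 60 60 60 60 60 60 60 60 53 60 36]
 [ 0  0  0 24 60 60 60 60 60 60 60 60 60 60 32]
 [ 0  0  0 26 60 60 60 60 60 60 60 56 60 60 28]
 [ 0  0  0 37 60 60 60 60 60 60 60 53 60 60 36]
 [ 0  0  0 54 60 60 60 60 60 60 60 55 60 60 12]
 [ 0  0 46 60 60 60 60 60 60 60 60 47 60 60  0]
 [ 0  0 60 60 60 60 60 60 60 60 60 50 60 60  0]
 [ 0  0 18 60 60 60 60 60 60 60 60 57 60 60  0]
 [ 0  0  2 60 60 60 60 60 60 60 60 60 60 28  0]
 [ 0  0 17 60 60 60 49 59 60 60 60 60 60 29  0]
 [ 0  0 24 60 60 46  0 21 58 60 60 55 60 35  0]
 [ 0  0 26 60 60 42  0 24 58 60 60 46 60 34  0]
 [ 0  0 39 60 60 58 38 52 60 60 60 60 60 28  0]
 [ 0  0 33 60 60 60 60 60 60 60 60 56 58 14  0]
 [ 0  0  0 10 50 60 60 60 60 60 60 60 60  6  0]
 [ 0  0  0  0  0  0  0 19 37 41 43 46 26  0  0]
 [ 0  0  0  0  0  0  0  0  0  0  0  0  0  0  0]]
50 [  7.64354793 108.06689583] 85.95421966795783
60 [  6.9774382  106.75370316] 86.26045816913476
70 [  6.31132847 105.44051048] 86.57454669958338
204 [178 180 136 114 119 118 100 127 138 135 136 136 136 135 123 115 113 110
 104 108 158 176 177 181]
206 [177 172 125  94 108 115  95 126 138 136 135 135 136 141 125 116 116 114
 110 111 158 178 182 184]
208 [177 175 128  93  91  93  95 129 140 136 135 136 137 141 113 109 115 116
 114 110 122 160 175 177]
210 [179 175 128  94  91  91  91 108 131 137 136 138 137 138 114 110 115 115
 114 110 112 163 180 175]
212 [177 173 130  94  90  91  90  91 110 130 137 140 139 140 120 113 112 112
 111 111 109 128 172 186]
```

Run:
```python
from h import *
qc=np.array(env.ik([475,89,64],down(np.pi/2)));
for d in (-20.,-45,-60.5):
    q=qc.copy();q[5]=qc[5]-np.radians(d);env.goto_joints(q);print(d,env.get_wrist_torque().round(2),env.get_ft_force().round(1))
env.dwell(.2);print(np.degrees(qc[5]-env.get_joint_positions()[5]),env.get_time(),env.get_finger_gap())
s=np.load('s4.npy')
for r in (211,212,213,214): print(r,[tuple(x) for x in np.round(s[r,217:246,[0,2]].T).astype(int)])
cam=cm('scene')['pose'][:3,3]
for ax in([474.95,91.8],[474,90.]):
  for b in(180,187,190,193): print(ax,b,[np.round(proj('scene',[ax[0]+27*np.cos(np.radians(b)),ax[1]+27*np.sin(np.radians(b)),z]),1) for z in(40,50)])
  for b in(118,124,130,300,305,310): print('limb',b,np.round(proj('scene',[ax[0]+27*np.cos(np.radians(b)),ax[1]+27*np.sin(np.radians(b)),45]),1))
```

```text
-20.0 [-0.55 -0.84 -0.05] [ 3.7 -3.7  4.8]
-45 [-1.3  -0.53 -0.04] [ 1.6 -7.7  6.7]
-60.5 [-1.69 -0.12 -0.05] [ -1.  -10.    8.8]
-60.34810630874689 18.3833 53.065407938737444
211 [(np.int64(173), np.int64(185)), (np.int64(203), np.int64(215)), (np.int64(216), np.int64(227)), (np.int64(214), np.int64(225)), (np.int64(198), np.int64(212)), (np.int64(168), np.int64(191)), (np.int64(113), np.int64(150)), (np.int64(78), np.int64(119)), (np.int64(56), np.int64(104)), (np.int64(39), np.int64(98)), (np.int64(61), np.int64(104)), (np.int64(99), np.int64(116)), (np.int64(122), np.int64(125)), (np.int64(128), np.int64(128)), (np.int64(130), np.int64(131)), (np.int64(130), np.int64(130)), (np.int64(130), np.int64(131)), (np.int64(130), np.int64(131)), (np.int64(130), np.int64(130)), (np.int64(129), np.int64(130)), (np.int64(126), np.int64(126)), (np.int64(123), np.int64(123)), (np.int64(139), np.int64(144)), (np.int64(176), np.int64(187)), (np.int64(206), np.int64(217)), (np.int64(219), np.int64(229)), (np.int64(224), np.int64(233)), (np.int64(226), np.int64(234)), (np.int64(226), np.int64(234)
[... 2873 characters left out ...]
([227.2, 213.7]), array([227. , 211.4])]
[474.95, 91.8] 190 [array([227.6, 213.8]), array([227.4, 211.6])]
[474.95, 91.8] 193 [array([228. , 213.9]), array([227.8, 211.7])]
limb 118 [222.4 206.7]
limb 124 [222.3 207.4]
limb 130 [222.4 208. ]
limb 300 [239.3 207. ]
limb 305 [239.3 206.5]
limb 310 [239.2 206. ]
[474, 90.0] 180 [array([226.6, 213.7]), array([226.4, 211.5])]
[474, 90.0] 187 [array([227.5, 214.1]), array([227.3, 211.8])]
[474, 90.0] 190 [array([227.9, 214.2]), array([227.7, 211.9])]
[474, 90.0] 193 [array([228.3, 214.3]), array([228.2, 212.1])]
limb 118 [222.7 207.1]
limb 124 [222.7 207.8]
limb 130 [222.7 208.4]
limb 300 [239.6 207.4]
limb 305 [239.6 206.9]
limb 310 [239.5 206.4]
```

Run:
```python
from h import *
qc=np.array(env.ik([475,89,64],down(np.pi/2)));
q=qc.copy();q[5]=qc[5]+np.radians(61.5);env.goto_joints(q);env.dwell(.2)
print(np.degrees(env.get_joint_positions()[5]-qc[5]),env.get_tcp_pos(),env.get_ft_force())
env.grip(85);env.dwell(.1);print(env.get_tcp_pos(),env.get_ft_force(),env.get_finger_gap(),env.get_wrist_torque())
p=env.get_tcp_pos();env.movel([475,89,180],v=150)
jaw=np.radians(60)
for C in [(446,-220.5)]:
    print([np.round(env.ik([*C,20],down(np.radians(d))),2) for d in(30,60,90)])
snap('scene','s5',(160,110,360,270));print(env.get_time())
```

```text
61.34947217175148 [475.01428595  87.71803937  64.56238129] [-1.17945661 -9.77375123  9.03990918]
[474.89583455  89.08012846  63.85053817] [-0.11943912  1.25741078 -0.07674315] 84.84625885435402 [-0.05658731  0.01633717 -0.01345045]
[array([-0.46, -0.01, -0.34,  1.25,  0.  ,  0.59]), array([-0.46, -0.01, -0.34,  1.25,  0.  ,  0.06]), array([-0.46, -0.01, -0.34,  1.25,  0.  , -0.46])]
20.3333
```

View pics/s5.png

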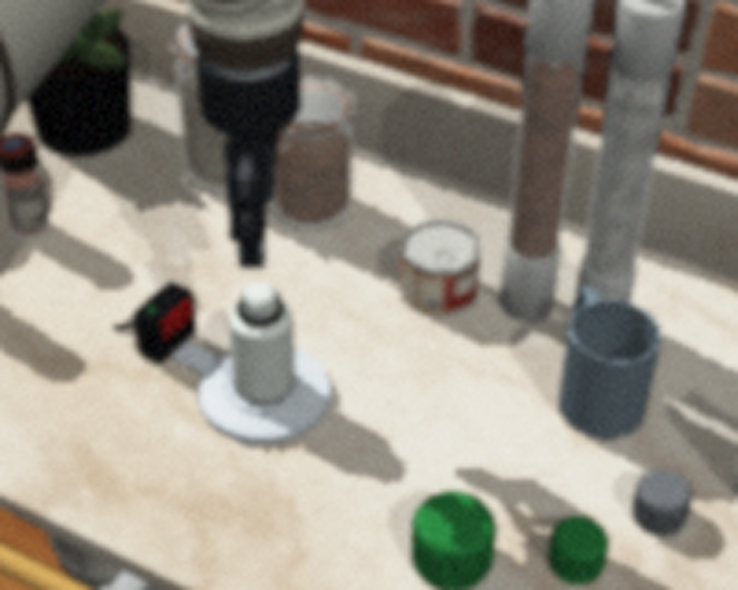

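Run:
```python
from h import *
q=down(np.radians(45));C=[444.2,-221]
env.move_ptp([*C,120],q);print(env.get_time())
print(env.movel([*C,3],q,v=100,guard=6),env.get_tcp_pos(),env.get_ft_force())
f0=env.get_ft_force();env.grip(40,60);env.dwell(.1)
print('gap',env.get_finger_gap(),env.get_ft_force()-f0,env.get_time())
env.movel([*C,170],q,v=150);print(env.get_finger_gap(),env.get_ft_force(),env.get_wrist_torque())
snap('scene','s6',(200,110,400,270));snap('top','t6',(270,170,390,260));print(env.get_time())
```

```text
21.5417
False [ 444.63194635 -221.20323242    3.69519733] [-0.02273619  0.44033487  0.03356098]
gap 42.541032691140146 [-0.8143167   0.19913151  6.00568673] 23.4333
42.506785611932465 [-0.21040977  0.16026719 -1.35579595] [ 0.05310905 -0.03608316 -0.00778195]
24.8
```

View pics/s6.png

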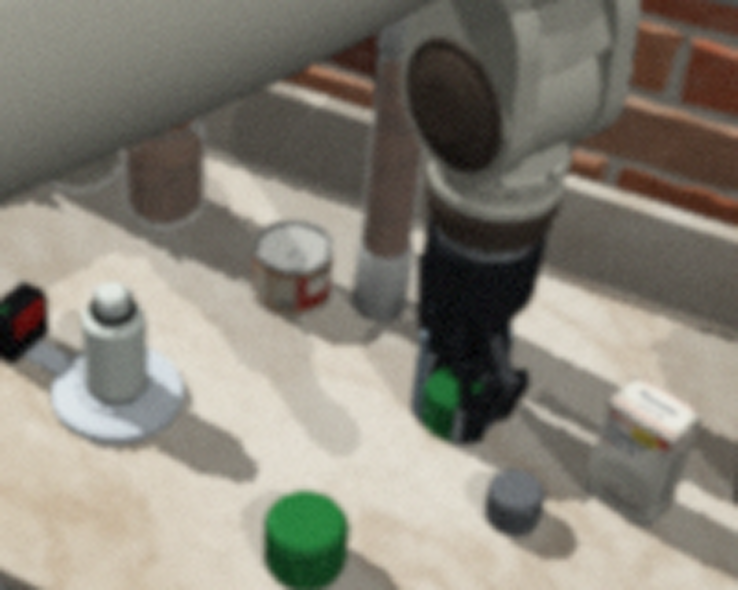

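View pics/t6.png

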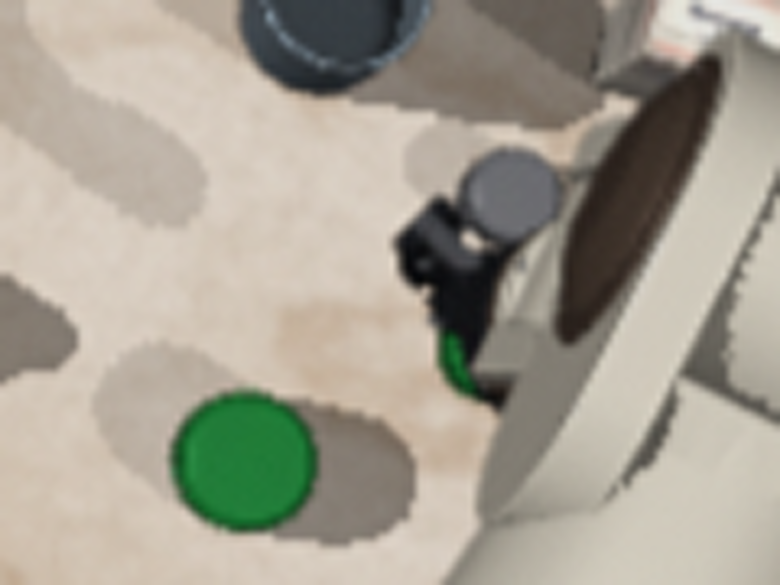

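```bash
cat > st.py <<'E'
from h import *
def rd(k=3): return np.mean([env.get_ft_force() for _ in range(k)],0)
E
python3 - <<'E'
from st import *
q=down(np.radians(45));A=[473.8,88.3]
env.move_ptp([*A,170],q);env.dwell(.2);print(env.get_time(),rd())
print(env.movel([*A,134],q,v=80,guard=5),env.get_tcp_pos());f0=rd();print(f0)
for z in (132,130,128.5,127):
    g=env.movel([*A,z],q,v=30,guard=8);env.dwell(.05);f=rd()-f0;print(z,g,np.round(f,2),np.round(env.get_tcp_pos(),1),env.get_wrist_torque().round(2))
    if g or np.hypot(f[0],f[1])>5:break
print(env.get_time())
E
```

```text
26.1833 [ 0.07600118  0.73371954 -1.13642322]
False [473.65130661  88.30300067 133.84157281]
[-0.38880715 -0.07378718 -0.37048874]
132 False [0.32 0.32 0.6 ] [473.9  88.4 132.3] [ 0.01 -0.03 -0.04]
130 False [ 1.04 -0.68 -0.41] [473.8  88.3 130. ] [-0.01 -0.07 -0.03]
128.5 False [0.17 0.1  0.46] [473.7  88.3 128.4] [ 0.04 -0.03  0.  ]
127 False [-0.38  0.73  0.66] [473.8  88.3 127. ] [0.14 0.02 0.  ]
27.9833
```

Run:
```python
from st import *
q=down(np.radians(45));A=[473.8,88.3]
f0=np.array([-.1,0.3,-.7])
for z in (126,125,124,123,122,121,120,119,118,117,116):
    env.movel([*A,z],q,v=20,guard=25);f=rd()-f0;p=env.get_tcp_pos();print(z,np.round(f,1),np.round(p,1),env.get_wrist_torque().round(2),round(env.get_finger_gap(),1))
    if np.hypot(f[0],f[1])>8 or f[2]>18:break
print(env.get_time())
```

```text
126 [0.1 1.1 1. ] [473.8  88.5 126.1] [ 0.38 -0.04  0.03] 42.6
125 [-0.2  2.6  2.8] [473.9  88.5 125.2] [ 0.54 -0.05  0.  ] 42.6
124 [-0.1  2.5  5.2] [474.   88.5 124.2] [0.71 0.02 0.05] 42.7
123 [-0.6  2.6  6.6] [474.   88.5 123.3] [ 0.76 -0.02 -0.02] 42.6
122 [1.1 4.  4.7] [473.9  88.5 122.2] [ 0.84 -0.05  0.03] 42.4
121 [1.2 3.9 3.4] [473.8  88.4 120.8] [ 0.96 -0.19 -0.01] 42.8
120 [1.5 5.2 0.1] [473.7  88.3 119.5] [ 0.99 -0.34 -0.02] 42.6
119 [ 1.8  4.  -1.1] [473.7  88.3 118.5] [ 1.03 -0.38  0.02] 42.6
118 [ 2.3  4.2 -4.6] [473.6  88.3 117.2] [ 0.99 -0.49 -0.04] 42.9
117 [ 2.4  5.2 -3.7] [473.5  88.3 116.1] [ 1.04 -0.47 -0.01] 42.4
116 [ 2.3  4.1 -5.1] [473.5  88.2 115. ] [ 0.94 -0.54 -0.03] 42.7
30.7333
```

Run:
```python
from st import *
q=down(np.radians(45));A=[474.1,88.8]
f0=np.array([-.1,0.3,-.7])
for z in (115,114,113,112,111,110,109,108.5):
    env.movel([*A,z],q,v=20,guard=25);env.dwell(.05);f=rd()-f0;p=env.get_tcp_pos();print(z,np.round(f,1),np.round(p,1),env.get_wrist_torque().round(2),round(env.get_finger_gap(),1))
    if np.hypot(f[0],f[1])>10 or f[2]>7:break
print(env.get_time())
```

```text
115 [ 0.9  1.8 -5.1] [473.6  88.5 114.4] [ 0.41  0.01 -0.06] 42.6
114 [-0.6  2.  -4. ] [473.9  88.6 113.9] [ 0.26  0.11 -0.01] 42.6
113 [-0.5 -0.6 -1. ] [474.2  88.7 113.2] [0.07 0.09 0.  ] 42.5
112 [-0.6 -0.4 -0.5] [474.3  88.7 112.2] [ 0.03  0.04 -0.01] 42.8
111 [ 1.3 -1.9  1.7] [474.3  88.8 111.2] [-0.05 -0.07 -0.02] 42.5
110 [ 0.3 -1.3  5.2] [474.3  88.8 110.3] [-0.12 -0.18  0.03] 42.6
109 [-0.3 -1.2  7.3] [474.3  88.8 109.4] [-0.19 -0.03 -0.05] 42.4
32.8333
```

Run:
```python
from st import *
q=down(np.radians(45));A=[474.1,88.8]
env.dwell(.3);f=rd(20);print(f,env.get_tcp_pos())
env.movel([*A,108.7],q,v=10);env.dwell(.5);f=rd(20);print(f,[env.get_tcp_pos().round(2) for _ in range(3)],env.get_finger_gap(),env.get_wrist_torque(),env.get_time())
snap('scene','s7',(180,130,300,230));snap('top','t7',(180,160,380,260))
```

```text
[-0.13290917 -1.12371486  5.03315893] [474.33507148  88.79310262 109.42065011]
[-0.3929203  -1.46938276  6.60108083] [array([474.35,  88.8 , 109.2 ]), array([474.35,  88.8 , 109.2 ]), array([474.35,  88.8 , 109.2 ])] 42.58510874904161 [-0.15179002 -0.01207577 -0.02238375] 33.8833
```

View pics/s7.png

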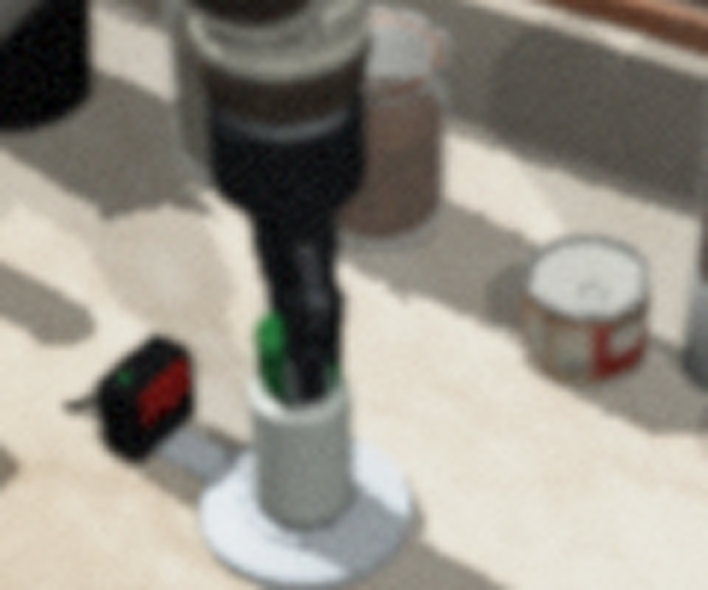

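View pics/t7.png

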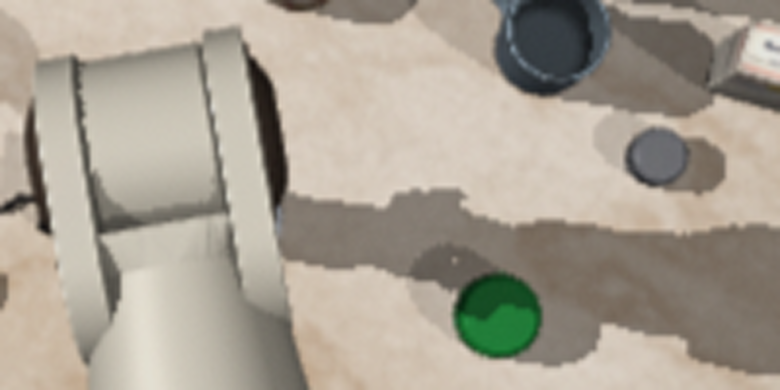

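Run:
```python
from st import *
q=down(np.radians(45));A=[474.1,88.8]
env.movel([*A,108.3],q,v=10);env.dwell(.8);f=rd(30);print(f,env.get_tcp_pos().round(2))
env.dwell(.5);f=rd(30);print(f,env.get_tcp_pos().round(2),env.get_finger_gap(),env.get_time())
if 7.0<f[2]+.8<9.3: print('done',env.job_done())
```

```text
[-0.15713353 -1.29302686  7.73871069] [474.33  88.79 108.89]
[-0.3880404  -0.55175932  8.29863743] [474.33  88.82 108.89] 42.249669990401145 35.5333
the job is handed in; nothing more can be done
done None
```

I turned the canister until its tag faced the reader. Then I pressed the small green cap past the click, and handed the job in at about 35.5 s with the gripper still holding it down. I don't have a verdict.

- **Tag:** To get a reference angle I turned the canister to its +3.14 stop, where it slipped about 3° in the grip. I corrected for that slip and turned it back towards the reader, at about 85°.
    - **Angle:** From the stop the tag is at about 84°; from the image it is at about 87°. The reader's own direction came out at 84–86°, so the error should be within about 3°.
    - **Not seen directly:** Neither camera can see the tag now that it faces the reader. The scene picture only confirmed that no blue shows on the near side.
- **Cap:** I took the smaller green cap; the grey one and the larger green one were left alone. While pressing, the force rose to about 6.6 N and then dropped at the expected height, which was the click. It then rose again on the seal.
- **Final hold:** The average wrist force in the last two checks was 7.7 N and 8.3 N. Taking off the reading in free air adds about 0.7 N, so the push is roughly 8.5–9 N. The seal is squeezed about 2.5 mm, judged from the tool height, which alone would suggest about 7.5 N.
- **Other items:** I didn't touch the bystanders, and those visible in the last pictures had not moved. The two spice jars were not in those last crops.

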